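# Fetch the spice jar from under the wire shelf with the trigger reacher

### The arm

A 6-joint arm with a two-finger parallel gripper is mounted at the origin on the work surface. World frame = base frame: x ahead of the robot, y to its left, z up, the work surface at z = 0. Lengths are in m, angles in rad, forces in N, time in s.
With the tool pointing down it reaches from about 0.325 to 1 m from the base axis. Payload 5.1 kg.
Tool frame: the origin (TCP) lies at the very end of the fingers, on their centre line; the grasp point (between the pads) lies robot.grasp_offset behind it (robot.grasp_offset is the distance from the TCP to the grasp point, in m); z points along the fingers, x is the direction in which the jaws open and shut, and the axes are right-handed (so a half turn about z gives the same grasp; the last joint's range is limited). The gripper opens to 85 mm and grips with 20 to 120 N. Pads are 22 mm wide; open, the fingers measure 114 mm over their backs; the gripper's body (76 mm by 85 mm) begins 54 mm behind the grasp point. The pads swing forward as they close: fully open they stand 13 mm farther back than shut.
Start: joints at [-1.39, 0.124, 1.65, -0, 1.367, -0.083], TCP at [0.169, -0.628, 0.231] pointing down, gripper open.
Joint ranges: [-2.61, 2.61], [-1.02, 2.33], [0.03, 2.71], [-1.35, 4.49], [0.32, 2.68], [-2.91, 2.91]. Speed limits (rad/s): [2.57, 2.57, 3.14, 3.14, 3.14, 3.14].

### API

Orientations are given as a 3x3 rotation matrix whose columns are the frame's x, y, z axes.
In Python, from workcell import telemetry, optics, order, robot gives the robot as it stands.
- The arm moves only by the shell command python3 -m pendant 'ROWS'. ROWS is a JSON object of lists of equal length, an entry for each row: "translation": the shift along the tool's x, y, z in mm, a list of three; "rotation": the turn, a rotation vector about the tool's x, y, z in degrees, a list of three; "hand": the finger opening in mm, from 0 to 85.4. A call has 1 to 10 rows; each row shifts and turns the commanded pose from where the row before left it, along the tool's axes as they then stand; what a row does not reach is not made up. A row lasts 1/10 s, in which the tool goes at most 50 mm and 8.59 degrees, less where a joint would pass 70% of its speed; a pose out of reach is approached as far as the arm can. A call with a gripper value outside its range is refused whole. The fingers move at their own pace and stop on an object; the grip force is fixed at half the most. Time passes only in rows, so rows that do not move let the fingers close. It gives the time, the measured TCP pose, the force and the opening at its end, in the units of the state.
- telemetry.sense(): the state, without advancing time (a new reading comes with each control period).
- optics.snapshot(name): name is "scene" or "top" or "wrist"; returns a dict with "img" (384x512x3 uint8, red, green, blue), "vfov" (degrees; the focal length in pixels is half the picture's height over the tangent of half this angle, whatever the lens; pixels are square), "cx", "cy" (the principal point, pixels), "rvec" (rotation vector, rad) and "tvec" (3), from world to camera coordinates, as OpenCV has them; the wrist camera has in their place "T_tool_cam" (4x4, takes a point from camera to tool coordinates, whose origin is the TCP and whose axes are the tool frame's). Camera axes: x right, y down, z forward; pixel columns grow to the right and rows downward; lengths in m; the calibration is good to about 2 mm. A picture is of the moment at which its call begins: read the wrist's pose just before it. There is no depth.
- order.finish_job(): hands the job in, once; it reports no verdict.
The state is a dict: "clock": time; "qpos": joint angles; "dq": joint speeds; "joint_torque": joint torques, N m; "ee_pos": TCP position; "tool_rot": TCP orientation; "wrist_force": force on the tool from outside, world axes, zero at the start; "moment": the same for the moment, N m; "width": finger opening in m.
Only numpy, scipy, OpenCV 4.12 (cv2) and the standard library are available. Lean on these libraries where they do the work, as an engineer would, in place of code of your own. Each camera call takes 0.05 s, during which the arm holds its last target.

### The job

The yellow spice jar has ended up under the low wire shelf, where a hand does not fit. Take the trigger reacher, put its open jaws round the jar, squeeze the trigger so that they grip it, and draw the jar, upright and still gripped, right out from under the shelf. Then stand it in the red spice tray beside the other two jars, leaving the reacher lying flat on the table clear of the shelf, and the two jars and the white ramekin undisturbed.

Things in the scene. Friction and masses are not known exactly. Their poses are not given: they have to be found in the camera images.
- mouth (a point): Middle of the open front edge of the chrome wire shelf, at table height. x axis: level, straight into the gap; y along the front edge; z up. Front legs (7 mm radius, feet 11 mm) stand at y = +160 and -160 mm. The jar stands 85 to 125 mm behind this edge, between y = -70 and 0 mm.
- riser: The wire shelf, fixed, on four thin legs: 260 mm deep, 320 mm wide, 110 mm clear below its wires, about 185 mm high with the stock on the rear of its top. Thin rails close its other three sides half-way up. Origin on the table under its centre, 130 mm behind the mouth, axes as at the mouth.
- jar: The yellow spice jar with black cap: upright cylinder 36 mm in diameter, 82 mm high, 90 g, rigid; origin at the centre of its underside, z up.
- jar_center (a point): Centre of the yellow jar, 41 mm above its underside. It has to be gripped through the reacher while under the shelf; in the open it can be taken from above by its upper part.
- reacher_grip (a point): Grip centre of the reacher, 25 mm above the table; x axis towards the jaws, z up. Two upright parallel faces stand 54 mm apart here: the black fixed handle (outer face y = -27 mm, x -62 to 58 mm) and the orange trigger (outer face y = +27 mm, x -42 to 42 mm), both about 40 mm high. A gripper closing on both along y holds the reacher and squeezes its trigger.
- jaw_mid (a point): Point midway between the rubber jaw pads, 265 mm ahead of the grip centre along the reacher's x, 23 mm above the table. Pads: 243 to 290 mm ahead of the grip centre, 9 to 37 mm above the table, when open 51 mm (rear) to 69 mm (tips) clear between them, 86 mm over all. The red hub behind them ends 216 mm ahead of the grip centre.
- reacher: The reacher, lying flat: about 390 mm long (95 mm behind, 295 mm ahead of the grip centre), 310 g, balanced near the grip centre; origin on its underside below the grip centre, axes as there. When a gripper squeezes from both sides, the reacher shifts towards its +y by half the squeeze.
- trigger (a joint): How far the trigger slides in: 0 out (jaws open) to 0.016 m (jaws fully shut, empty); about 0.008 m when gripping the jar. Its spring pushes back with 6.5 N when out, 10 N when in: pressed 2 or 3 mm, the reacher is held with its jaws still open; a full squeeze of 20 N or more grips the jar. Let go, it springs out.
- jaw_left: Jaw on the reacher's +y side; origin at its pivot, 205 mm ahead of the grip centre. Each jaw swings inward 25 rad per metre of trigger travel.
- jaw_right: Jaw on the reacher's -y side, the mirror image.
- tray: Red spice tray, fixed: 200 mm (x) by 120 mm (y), rim 16 mm high, wall and floor 4 mm; origin on the table under its centre, z up. The two other jars stand in its -x half, at x = -66 mm.
- tray_free (a point): Centre of the empty part of the tray, on its floor (4 mm above the table), 45 mm from the tray's centre along its x.
- jar_red: Terracotta-red jar in the tray, same size as the yellow one; origin under its centre.
- jar_green: Green jar in the tray, same size; origin under its centre.
- ramekin: White ramekin (68 mm across, 45 mm high) standing under the shelf, about 105 mm to the +y side of the mouth's middle; origin under its centre.
There are look-alikes about, which are no part of the job. Leave any pink or turquoise look-alike of the jar alone.

How it is judged:
On the way, in this order (a step that is already met when the one before it is completed fails the run):
1. both jaws grip the jar while it is still under the shelf (contact force between each of jaw_left, jaw_right and jar above 0.5 N and value of joint trigger above 0.004 m and x of jar_center in the frame of mouth above 0.04 m), for 0.2 s.
2. the jar is wholly out from under the shelf, both jaws still gripping it (contact force between each of jaw_left, jaw_right and jar above 0.3 N and x of jar_center in the frame of mouth below -0.02 m), for 0.1 s.
At the end, for the whole second after the job is handed in: The yellow jar stands upright (within 0.1 rad) and at rest on the tray's floor, its axis within the tray's outline; the reacher lies flat (within 0.1 rad, underside within 10 mm of the table) and at rest, the point between its jaws at least 20 mm outside the shelf's front edge (x of jar_center in the frame of tray between -0.1 and 0.1 m and y of jar_center in the frame of tray between -0.06 and 0.06 m and height (world z) of jar_center between 0.038 and 0.052 m and angle between each of jar, reacher's own z axis and vertical below 0.1 rad and linear speed of each of jar, reacher below 0.02 m/s and height (world z) of reacher below 0.01 m and x of jaw_mid in the frame of mouth below -0.02 m); the robot touches nothing.
It fails at once if the yellow jar is tipped by more than 0.5 rad (angle between jar's own z axis and vertical above 0.5 rad).
It fails at once if the ramekin or another jar is shifted by more than 30 mm (distance of any of ramekin, jar_red, jar_green from where it was at the start of the episode above 0.03 m).
It fails at once if a jar in the tray is knocked over (angle between any of jar_red, jar_green's own z axis and vertical above 0.5 rad).
It also fails if it takes over 69 s, if anything falls off the work surface, if the arm or the gripper's body presses on something with over 40 N, if the wrist force passes 120 N, or if a joint passes its speed limit or range.

## Working session

There is one attempt and no reset: what is moved stays moved. The work goes in short steps, Python scripts to look and compute and a shell command to move; the robot and the scene stay as the last step left them, time stands still between calls to the robot, and variables do not carry over. Pictures are saved under pics/ and viewed, and the job is handed in when it is done.

```bash
mkdir -p pics; ls; cat > h.py <<'E'
import numpy as np, cv2
from workcell import telemetry, optics, order, robot
def ray(s,u,v):
    f=s['img'].shape[0]/2/np.tan(np.radians(s['vfov'])/2)
    return np.array([(u-s['cx'])/f,(v-s['cy'])/f,1.])
def cam(s,st=None):
    if 'rvec' in s:
        R,_=cv2.Rodrigues(np.array(s['rvec'],float)); t=np.array(s['tvec'],float).ravel()
        return R.T,-R.T@t
    T=np.array(s['T_tool_cam']);Rt=np.array(st['tool_rot']);p=np.array(st['ee_pos'])
    return Rt@T[:3,:3],Rt@T[:3,3]+p
def world(s,u,v,z,st=None):
    R,o=cam(s,st); d=R@ray(s,u,v); return o+d*(z-o[2])/d[2]
def proj(s,P,st=None):
    R,o=cam(s,st); c=R.T@(np.array(P)-o)
    f=s['img'].shape[0]/2/np.tan(np.radians(s['vfov'])/2)
    return s['cx']+f*c[0]/c[2], s['cy']+f*c[1]/c[2]
def snap(n,fn=None,scale=1.5,crop=None):
    st=telemetry.sense(); s=optics.snapshot(n)
    im=s['img']
    if fn: save(im,fn,scale,crop)
    return s,st
def save(im,fn,scale=1.5,crop=None):
    if crop: u0,v0,u1,v1=crop; im=im[v0:v1,u0:u1]
    cv2.imwrite('pics/'+fn,cv2.cvtColor(cv2.resize(im,None,fx=scale,fy=scale,interpolation=cv2.INTER_CUBIC),cv2.COLOR_RGB2BGR))
E
python3 - <<'E'
from h import *
import pickle
for n in ['scene','top','wrist']:
    s,st=snap(n,n+'0.png'); pickle.dump((s,st),open(n+'0.pkl','wb'))
    print(n,s['vfov'],s['cx'],s['cy'],cam(s,st)[1])
print(st); print([ (k,getattr(robot,k)) for k in dir(robot) if k[0]!='_'])
E
```

```text
pics
scene 43.262961765715986 252.7084835317097 190.56646574601743 [1.24518838 0.77642796 1.10639173]
top 50.16479781515535 246.54704979136602 191.08597131426222 [0.46924679 0.04370355 1.37371378]
wrist 62.195438077497016 253.1506785173538 187.74016932871942 [ 0.23479352 -0.60953757  0.37316513]
{'clock': 0.1, 'qpos': array([-1.38959664e+00,  1.24436323e-01,  1.65155984e+00,  1.08458043e-05,
        1.36748703e+00, -8.26023581e-02]), 'dq': array([ 0.00161647, -0.00115724, -0.00422827,  0.00022587, -0.00227655,
       -0.00050113]), 'joint_torque': array([ 8.95126577e-04, -4.24930322e+01, -3.66653466e+01,  1.43790498e-05,
        3.94620525e-03, -1.73571205e-06]), 'ee_pos': array([ 0.16936192, -0.62697074,  0.230165  ]), 'tool_rot': array([[ 2.60750506e-01, -9.65406166e-01, -3.30244348e-04],
       [-9.65404385e-01, -2.60750662e-01,  1.86149797e-03],
       [-1.88321305e-03, -1.66567196e-04, -9.99998213e-01]]), 'wrist_force': array([ 0.36218733, -0.17334798, -0.5223488 ]), 'moment': array([ 0.03368301,  0.03137564, -0.00074817]), 'width': 0.0852708823493724}
[('Unreachable', <class 'workcell.Unreachable'>), ('grasp_offset', 0.0187)]
```

View pics/scene0.png

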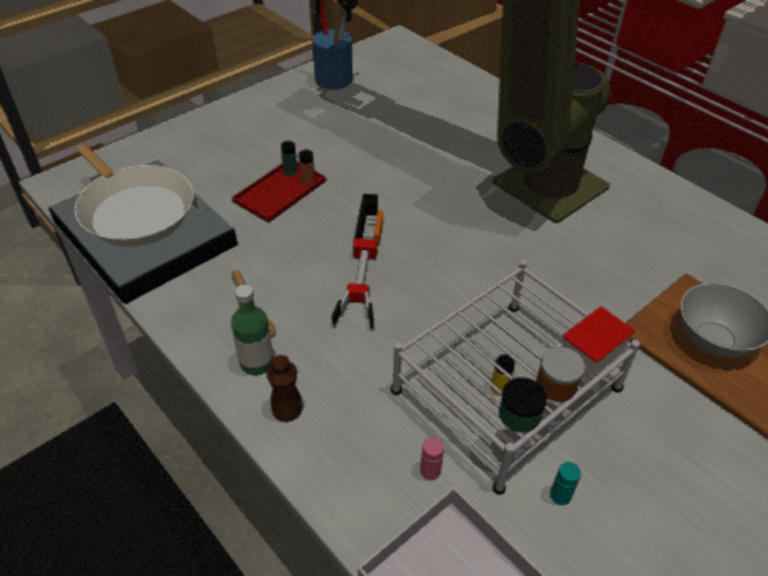

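View pics/top0.png

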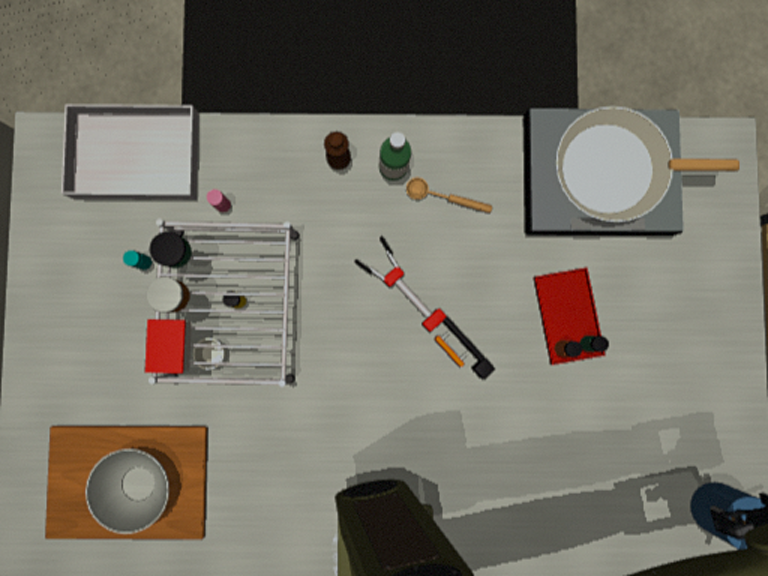

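View pics/wrist0.png

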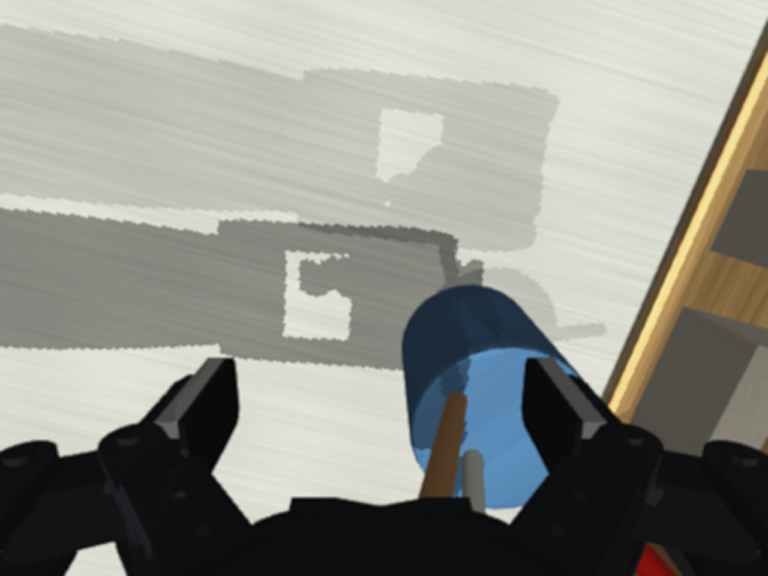

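```bash
python3 - <<'E'
from h import *
import pickle
s,st=pickle.load(open('top0.pkl','rb'))
save(s['img'],'t_shelf.png',5.5,(90,140,210,262))
save(s['img'],'t_reach.png',6,(230,150,340,260))
save(s['img'],'t_tray.png',7,(345,170,415,250))
s,st=pickle.load(open('scene0.pkl','rb'))
save(s['img'],'s_shelf.png',4,(250,170,430,310+10))
E
```

```text
(no output)
```

View pics/t_shelf.png

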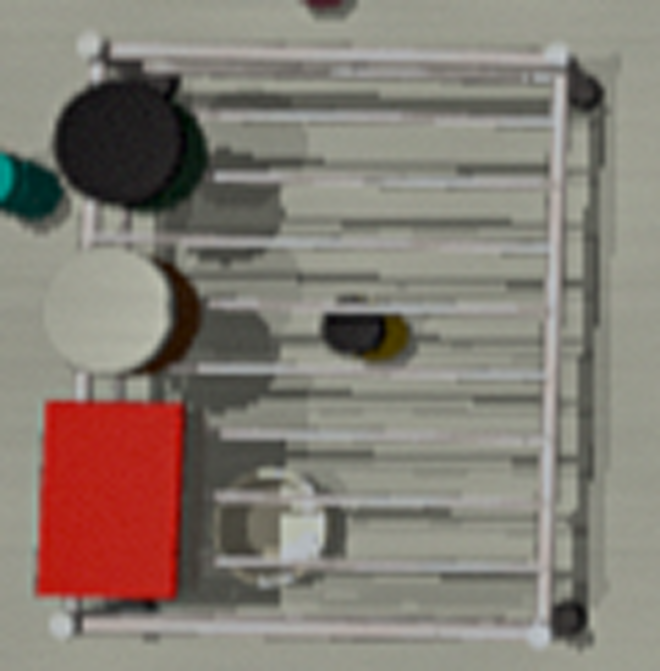

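View pics/t_reach.png

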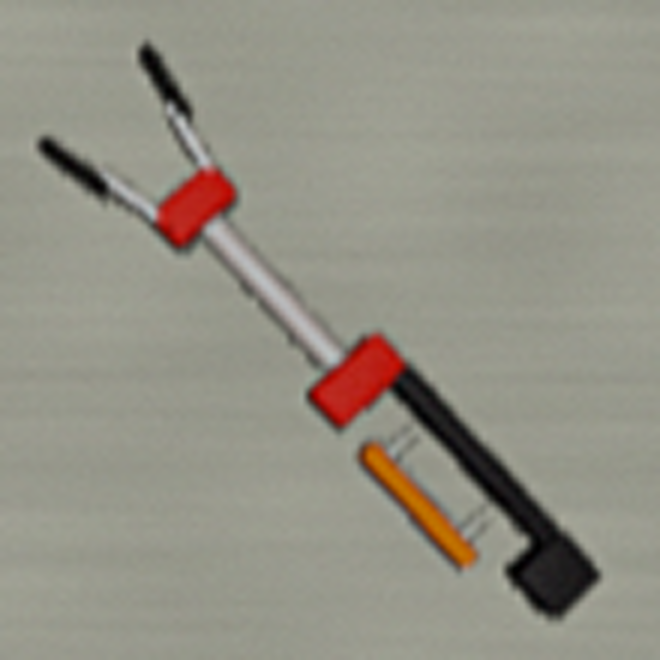

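View pics/t_tray.png

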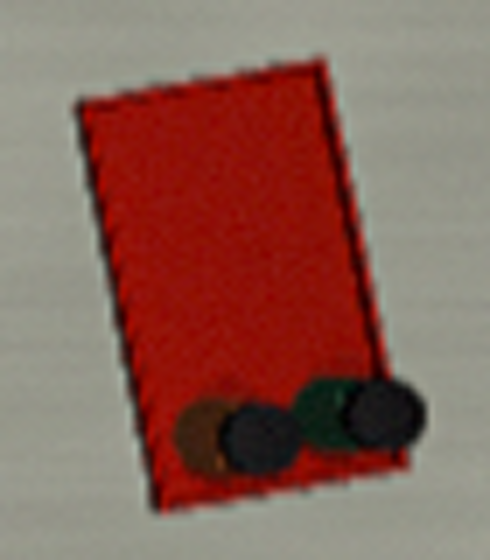

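View pics/s_shelf.png

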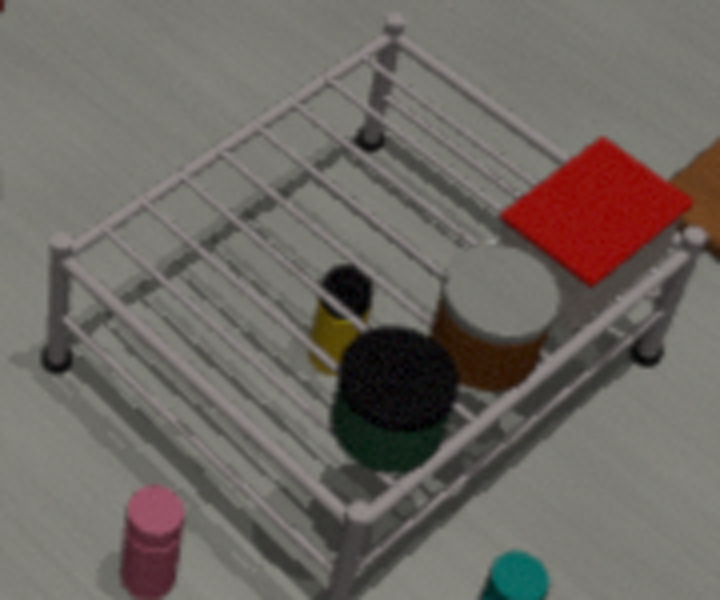

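```bash
cat > m.py <<'E'
from h import *
import pickle
s,st=pickle.load(open('top0.pkl','rb')); sc,_=pickle.load(open('scene0.pkl','rb'))
A=lambda px,z:world(s,90+px[0]/5.5,140+px[1]/5.5,z)
B=lambda px,z:world(s,230+px[0]/6,150+px[1]/6,z)
C=lambda px,z:world(s,345+px[0]/7,170+px[1]/7,z)
D=lambda px,z:world(sc,250+px[0]/4,170+px[1]/4,z)
r=lambda x:np.round(x,4)
E
python3 - <<'E'
from m import *
f1=A((583,92),.005);f2=A((568,618),.005)
g1=D((57,359),.005);g2=D((371,138),.005)
print('feet top',r(f1),r(f2),np.linalg.norm(f1-f2)); print('feet scene',r(g1),r(g2),np.linalg.norm(g1-g2))
print('jar cap',r(A((354,325),.082)),'scene',r(D((349,281),.082)),'right yellow edge',r(A((410,335),.03)))
print('ram',r(A((272,525),.045)))
for n,p,z in [('padL',(70,167),.037),('padR',(165,80),.037),('padLtip',(45,145),.037),('padRtip',(148,50),.037),('hub',(197,207),.04),('red2',(357,380),.045),('trigA',(370,450),.045),('trigB',(465,560),.045),('handle end',(553,577),.045)]: print(n,r(B(p,z)))
print('tray')
for p in [(80,102),(325,60),(408,465),(157,512)]: print(r(C(p,.016)))
print(r(C((262,440),.082)),r(C((385,415),.082)))
E
```

```text
feet top [0.6885 0.2058 0.005 ] [0.3694 0.2097 0.005 ] 0.3191767247835823
feet scene [0.6946 0.211  0.005 ] [0.3736 0.2155 0.005 ] 0.32099374942046316
jar cap [0.5405 0.3255 0.082 ] scene [0.5429 0.331  0.082 ] right yellow edge [0.5377 0.3034 0.03  ]
ram [0.4251 0.3787 0.045 ]
padL [0.6148 0.0514 0.037 ]
padR [ 6.631e-01 -2.000e-04  3.700e-02]
padLtip [0.6268 0.0652 0.037 ]
padRtip [0.6796 0.0092 0.037 ]
hub [ 0.5931 -0.0179  0.04  ]
red2 [ 0.4995 -0.1043  0.045 ]
trigA [ 0.4619 -0.1113  0.045 ]
trigB [ 0.4034 -0.1622  0.045 ]
handle end [ 0.3946 -0.2095  0.045 ]
tray
[ 0.5974 -0.3307  0.016 ]
[ 0.6183 -0.4479  0.016 ]
[ 0.4266 -0.4833  0.016 ]
[ 0.4038 -0.3644  0.016 ]
[ 0.4394 -0.3922  0.082 ] [ 0.451  -0.4478  0.082 ]
```

```bash
cat >> h.py <<'E'
def togo(P=None,yawx=None):
    st=telemetry.sense(); R=np.array(st['tool_rot']); p=np.array(st['ee_pos'])
    yaw=np.degrees(np.arctan2(R[1,0],R[0,0]))
    print('t',st['clock'],'pos',np.round(p,4),'xyaw',round(yaw,2),'tilt',np.round(R[:2,2],4),'w',round(st['width']*1e3,1),'F',np.round(st['wrist_force'],1),'q',np.round(st['qpos'],2))
    if P is not None: print(' shift mm (tool)',np.round(1e3*R.T@(np.array(P)-p),1))
    if yawx is not None: print(' rot tool z deg',round(-(yawx-yaw),2))
E
python3 -m pendant '{"translation":[[-27,-28,0],[-27,-28,0],[-27,-28,0],[-27,-28,0],[-27,-28,0],[-27,-28,0],[-27,-28,0]],"rotation":[[0,0,0],[0,0,0],[0,0,0],[0,0,0],[0,0,0],[0,0,0],[0,0,0]],"hand":[85,85,85,85,85,85,85]}' && python3 -m pendant '{"translation":[[-27,-28,0],[-27,-28,0],[-27,-28,0],[-27,-28,0],[-27,-28,0],[-27,-28,0],[-27,-28,0]],"rotation":[[0,0,0],[0,0,0],[0,0,0],[0,0,0],[0,0,0],[0,0,0],[0,0,0]],"hand":[85,85,85,85,85,85,85]}' && python3 -m pendant '{"translation":[[0,0,0],[0,0,0],[0,0,0],[0,0,0],[0,0,0],[0,0,0]],"rotation":[[0,0,-7],[0,0,-7],[0,0,-7],[0,0,-7],[0,0,0],[0,0,0]],"hand":[85,85,85,85,85,85]}'
python3 - <<'E'
from h import *
import pickle
togo((.446,-.154,.20),-47.4)
s,st=snap('wrist','w1.png'); pickle.dump((s,st),open('w1.pkl','wb'))
E
```

```text
clock: 0.85
ee_pos: [0.3098, -0.3923, 0.231]
tool_rot: [[0.26, -0.965, -0.0], [-0.965, -0.26, 0.0], [-0.0, -0.0, -1.0]]
wrist_force: [0.4, -0.6, 0.7]
width: 0.0849
clock: 1.55
ee_pos: [0.4497, -0.1588, 0.2312]
tool_rot: [[0.261, -0.965, 0.0], [-0.965, -0.261, -0.0], [0.0, -0.0, -1.0]]
wrist_force: [1.1, 0.0, -0.1]
width: 0.0846
clock: 2.15
ee_pos: [0.4492, -0.1603, 0.2311]
tool_rot: [[0.682, -0.732, -0.0], [-0.732, -0.682, 0.0], [-0.0, 0.0, -1.0]]
wrist_force: [0.6, -0.3, -0.0]
width: 0.085
t 2.15 pos [ 0.4492 -0.1603  0.2311] xyaw -47.03 tilt [-0.0003  0.0002] w 85.0 F [ 0.6 -0.3 -0. ] q [-0.46 -0.27  2.02  0.    1.39  0.37]
 shift mm (tool) [-6.8 -1.9 31.1]
 rot tool z deg 0.37
```

View pics/w1.png

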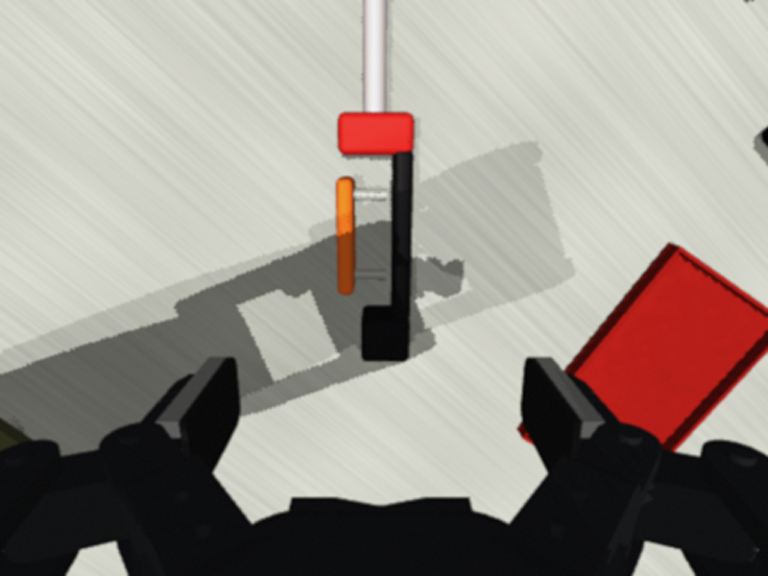

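```bash
python3 - <<'E'
from h import *
import pickle
s,st=pickle.load(open('w1.pkl','rb'))
R=np.array(st['tool_rot']);p=np.array(st['ee_pos'])
for n,u,v,z in [('trigout mid',336,237,.045),('handle out mid',413,237,.045),('trig top',345,178,.045),('trig bot',345,295,.045),('rod top',374,2,.03),('rod bot',374.5,110,.03),('handle back',386,360,.045)]:
    w=world(s,u/1.5,v/1.5,z,st); print(n,np.round(w,4),'tool',np.round(1e3*R.T@(w-p),1))
E
```

```text
trigout mid [ 0.4338 -0.1326  0.045 ] tool [-30.7  -7.6 186.1]
handle out mid [ 0.4704 -0.1719  0.045 ] tool [ 23.   -7.6 186.1]
trig top [ 0.4681 -0.1103  0.045 ] tool [-23.6 -47.9 186.1]
trig bot [ 0.4065 -0.1654  0.045 ] tool [-25.3  34.7 186.1]
rod top [ 0.562  -0.0499  0.03  ] tool [  -3.9 -157.8  201.1]
rod bot [ 0.5141 -0.0946  0.03  ] tool [ -3.7 -92.3 201.1]
handle back [ 0.3894 -0.2221  0.045 ] tool [  4.5  85.8 186.1]
```

```bash
python3 -m pendant '{"translation":[[-2,-3.3,35],[-1.9,-3.3,40],[0,0,40],[0,0,40],[0,0,30],[0,0,20],[0,0,12],[0,0,6],[0,0,0],[0,0,0]],"rotation":[[0,0,0],[0,0,0],[0,0,0],[0,0,0],[0,0,0],[0,0,0],[0,0,0],[0,0,0],[0,0,0],[0,0,0]],"hand":[85,85,85,85,85,85,85,85,85,85]}' && python3 -m pendant '{"translation":[[0,0,0],[0,0,0],[0,0,0],[0,0,0],[0,0,0],[0,0,0],[0,0,0],[0,0,0],[0,0,0]],"rotation":[[0,0,0],[0,0,0],[0,0,0],[0,0,0],[0,0,0],[0,0,0],[0,0,0],[0,0,0],[0,0,0]],"hand":[75,65,60,56,54,53,51.5,51.5,51.5]}'
python3 - <<'E'
from h import *
togo()
s,st=snap('wrist','w2.png')
s,st=snap('top','t2.png',6,(230,150,340,250))
E
```

```text
clock: 3.2
ee_pos: [0.4525, -0.1535, 0.0095]
tool_rot: [[0.683, -0.73, 0.002], [-0.73, -0.683, -0.001], [0.002, -0.001, -1.0]]
wrist_force: [-0.2, -0.3, 0.7]
width: 0.0848
clock: 4.1
ee_pos: [0.4522, -0.1536, 0.0089]
tool_rot: [[0.684, -0.73, 0.001], [-0.73, -0.684, -0.001], [0.002, -0.0, -1.0]]
wrist_force: [1.0, -2.3, 3.8]
width: 0.052
t 4.1 pos [ 0.4522 -0.1536  0.0089] xyaw -46.88 tilt [ 0.0015 -0.0011] w 52.0 F [ 1.  -2.3  3.8] q [-0.44  0.    2.19 -0.    0.95  0.38]
```

View pics/w2.png

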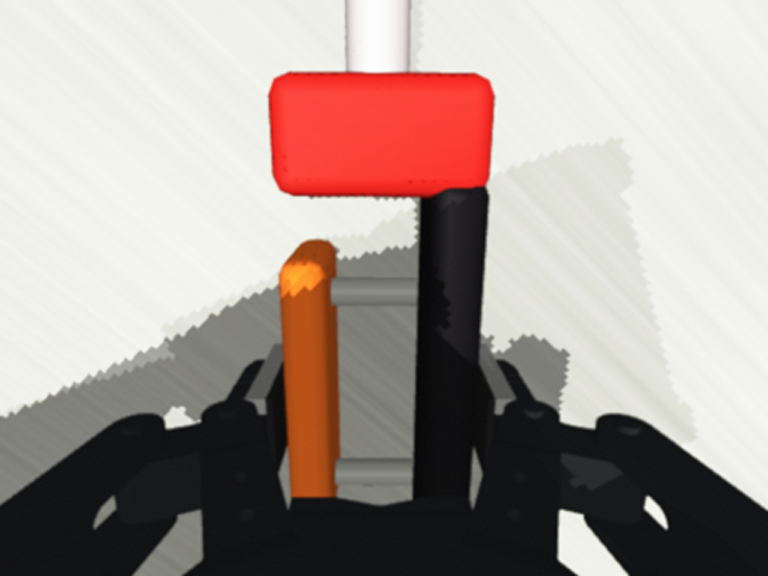

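View pics/t2.png

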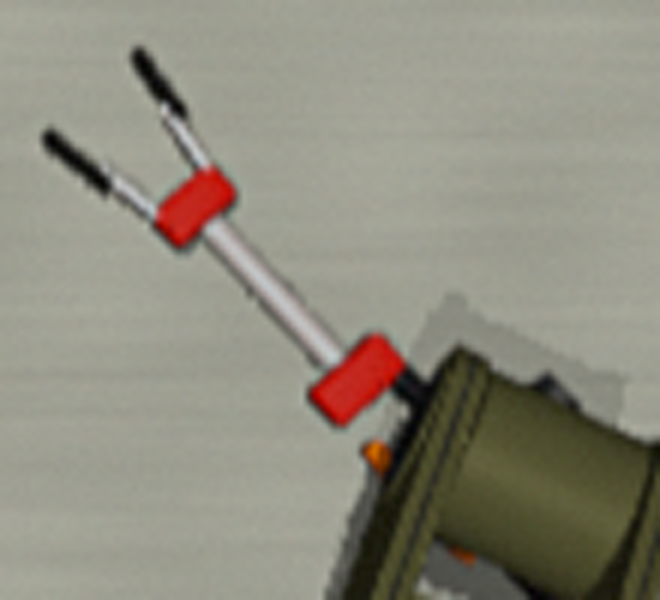

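```bash
python3 -m pendant '{"translation":[[0,0,-2],[0,0,-2],[0,0,-1],[6,-9,0],[11,-17,0],[12,-18,0],[12,-17,0],[6,-9,0],[0,0,0]],"rotation":[[0,0,0],[0,0,0],[0,0,0],[0,0,0],[0,0,0],[0,0,0],[0,0,0],[0,0,0],[0,0,0]],"hand":[51.5,51.5,51.5,51.5,51.5,51.5,51.5,51.5,51.5]}' && python3 -m pendant '{"translation":[[0,0,0],[0,0,0],[0,0,0],[0,0,0],[0,0,0],[0,0,0],[0,0,0],[0,0,0],[0,0,0],[0,0,0]],"rotation":[[0,0,-2],[0,0,-4],[0,0,-6],[0,0,-6],[0,0,-7],[0,0,-7],[0,0,-6],[0,0,-5],[0,0,-3],[0,0,0]],"hand":[51.5,51.5,51.5,51.5,51.5,51.5,51.5,51.5,51.5,51.5]}'
python3 - <<'E'
from h import *
import pickle
togo((.535,-.14,.014),-.8)
s,st=snap('top','t3.png',4,(90,140,270,290)); pickle.dump((s,st),open('t3.pkl','wb'))
s,st=snap('scene','s3.png',4,(200,150,400,300)); pickle.dump((s,st),open('s3.pkl','wb'))
E
```

```text
clock: 5.1
ee_pos: [0.536, -0.1392, 0.0133]
tool_rot: [[0.684, -0.729, 0.0], [-0.729, -0.684, 0.0], [0.0, -0.0, -1.0]]
wrist_force: [-0.1, -0.6, -2.4]
width: 0.0515
clock: 6.1
ee_pos: [0.5336, -0.1394, 0.0129]
tool_rot: [[1.0, -0.016, -0.001], [-0.016, -1.0, 0.0], [-0.001, -0.0, -1.0]]
wrist_force: [0.1, -0.2, -2.9]
width: 0.0514
t 6.1 pos [ 0.5336 -0.1394  0.0129] xyaw -0.91 tilt [-0.0014  0.0004] w 51.4 F [ 0.1 -0.2 -2.9] q [-0.35  0.15  2.02 -0.    0.97 -0.34]
 shift mm (tool) [ 1.4  0.6 -1.1]
 rot tool z deg -0.11
```

View pics/t3.png

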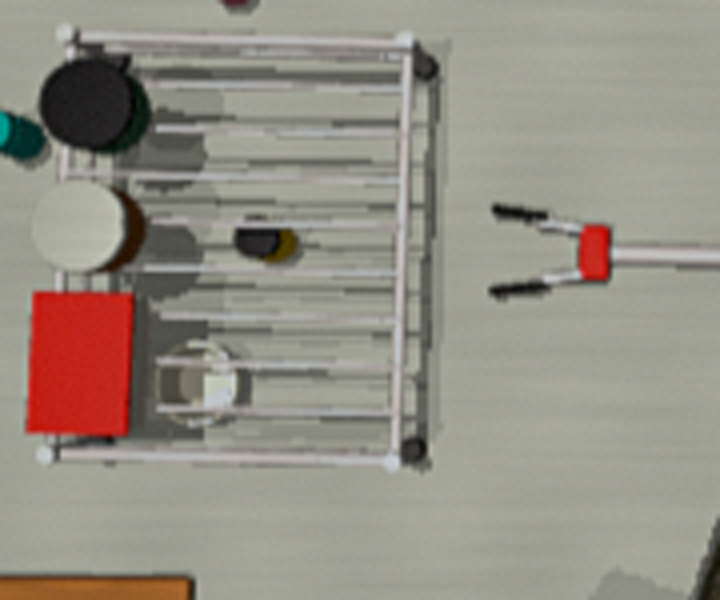

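View pics/s3.png

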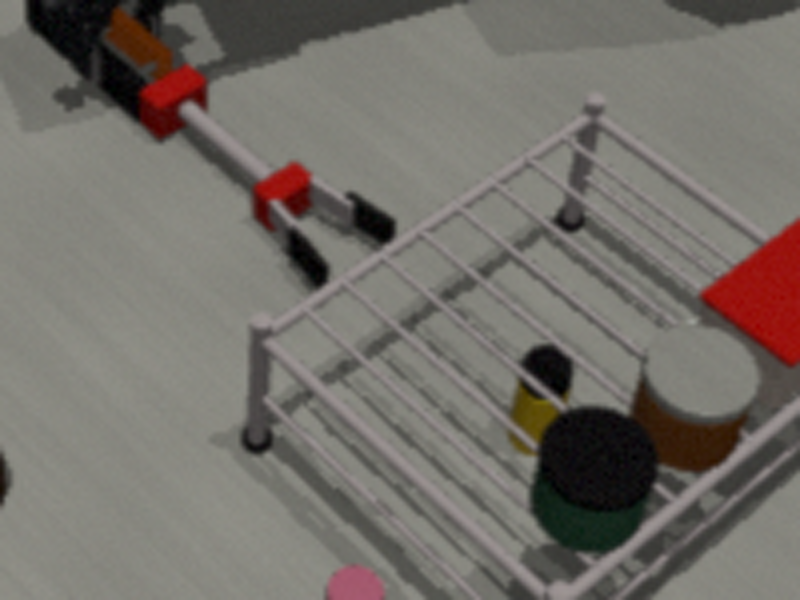

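```bash
python3 - <<'E'
from h import *
import pickle
s,_=pickle.load(open('t3.pkl','rb')); sc,_=pickle.load(open('s3.pkl','rb'))
A=lambda u,v,z:np.round(world(s,90+u/4,140+v/4,z),4)
D=lambda u,v,z:np.round(world(sc,200+u/4,150+v/4,z),4)
print('top: tips',A(493,210,.042),A(491,292,.042),'pads',A(520,214,.042),A(520,289,.042),'hub',A(595,252,.045),'jar',A(258,236.5,.082))
print('scene: tips',D(392,225,.042),D(325,268,.042),'hub c',D(283,182,.045),'jar',D(547,368,.082))
# predicted appearance of jar outline check
for P in [(.5405,.3255,.082),(.5429,.331,.082),(.54,.328,.082)]:
    c=[proj(s,(P[0]+.018*np.cos(a),P[1]+.018*np.sin(a),.082)) for a in np.linspace(0,6.28,13)]
    c=np.array(c); print('top cap box',(c.min(0)-[90,140])*4,(c.max(0)-[90,140])*4)
    c=np.array([proj(sc,(P[0]+.018*np.cos(a),P[1]+.018*np.sin(a),.082)) for a in np.linspace(0,6.28,13)]); print('scene cap box',(c.min(0)-[200,150])*4,(c.max(0)-[200,150])*4)
E
python3 - <<'E'
from h import *
import pickle
s,_=pickle.load(open('t3.pkl','rb')); sc,_=pickle.load(open('s3.pkl','rb'))
save(s['img'],'t3z.png',14,(140,185,175,220)); save(sc['img'],'s3z.png',14,(315,230,355,270))
E
```

```text
top: tips [0.5656 0.1435 0.042 ] [0.4989 0.1443 0.042 ] pads [0.5625 0.1215 0.042 ] [0.5015 0.1208 0.042 ] hub [0.5318 0.0602 0.045 ] jar [0.5404 0.3251 0.082 ]
scene: tips [0.5085 0.1526 0.042 ] [0.5748 0.1505 0.042 ] hub c [0.5421 0.07   0.045 ] jar [0.5483 0.3341 0.082 ]
top cap box [234.59150742 213.59260071] [280.38772977 259.26121761]
scene cap box [518.87405722 333.45095181] [571.73916208 375.24569507]
top cap box [227.67002117 210.50471956] [273.46221121 256.16154617]
scene cap box [522.52165117 340.11784759] [575.57049182 382.16793717]
top cap box [231.39458863 214.20280035] [277.19328248 259.87462563]
scene cap box [522.13821969 335.26883384] [575.06645653 377.13254957]
```

View pics/t3z.png

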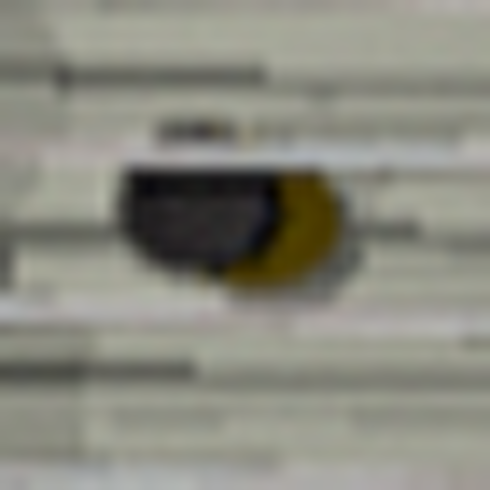

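View pics/s3z.png

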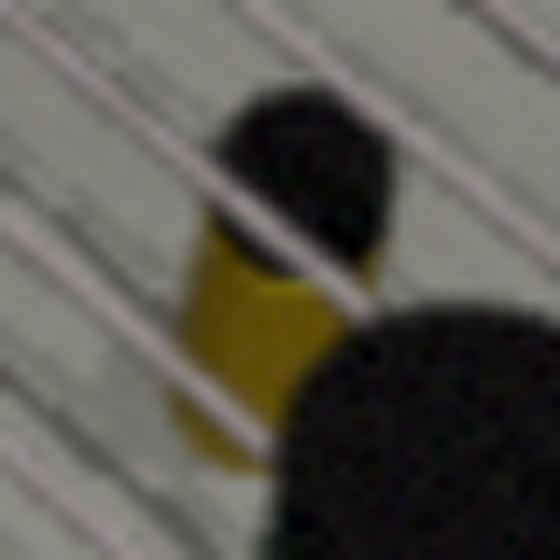

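```bash
python3 -m pendant '{"translation":[[2,-8,0],[2,-18,0],[2,-22,0],[0,-24,0],[0,-24,0],[0,-22,0],[0,-20,0],[0,-14,0],[0,-8,0],[0,0,0]],"rotation":[[0,0,0],[0,0,0],[0,0,0],[0,0,0],[0,0,0],[0,0,0],[0,0,0],[0,0,0],[0,0,0],[0,0,0]],"hand":[51.5,51.5,51.5,51.5,51.5,51.5,51.5,51.5,51.5,51.5]}'
python3 - <<'E'
from h import *
import pickle
togo()
s,st=snap('top','t4.png',8,(130,170,210,230)); pickle.dump((s,st),open('t4.pkl','wb'))
s,st=snap('scene','s4.png',6,(270,200,370,290)); pickle.dump((s,st),open('s4.pkl','wb'))
E
```

```text
clock: 7.2
ee_pos: [0.5431, 0.0212, 0.0133]
tool_rot: [[1.0, -0.014, -0.0], [-0.014, -1.0, -0.0], [-0.0, 0.0, -1.0]]
wrist_force: [-0.6, 0.1, -3.7]
width: 0.0515
t 7.2 pos [0.5431 0.0212 0.0133] xyaw -0.82 tilt [-0.0001 -0.    ] w 51.5 F [-0.6  0.1 -3.7] q [-0.06  0.13  2.04 -0.    0.97 -0.05]
```

View pics/t4.png

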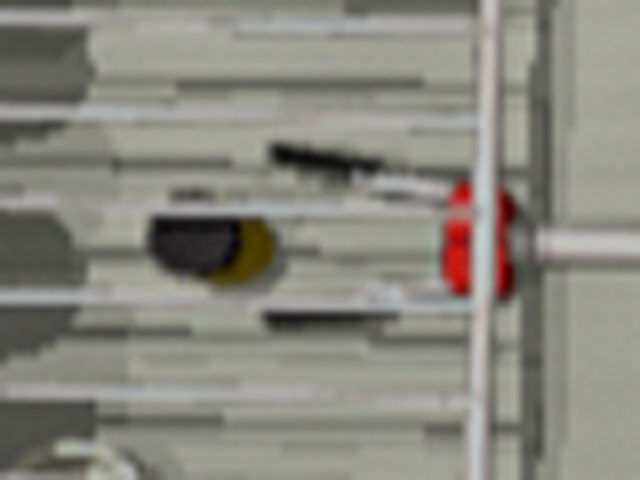

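View pics/s4.png

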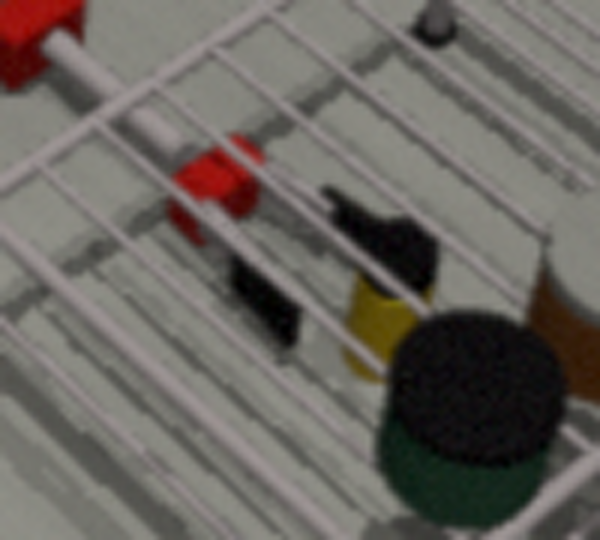

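```bash
python3 - <<'E'
from h import *
import pickle
s,_=pickle.load(open('t4.pkl','rb'))
A=lambda u,v,z:np.round(world(s,130+u/8,170+v/8,z),4)
print('tips',A(272,153,.042),A(265,319,.042),'hub',A(478,241,.045),'shaft',A(600,243,.035),'jar',A(196,233.5,.082),'jar low R edge',A(276,248,.03))
E
```

```text
tips [0.5754 0.3037 0.042 ] [0.508  0.3051 0.042 ] hub [0.54  0.219 0.045] shaft [0.5401 0.1706 0.035 ] jar [0.5402 0.3251 0.082 ] jar low R edge [0.5374 0.3036 0.03  ]
```

```bash
python3 -m pendant '{"translation":[[1,-8,0],[0,-10,0],[0,-10,0],[0,-9,0],[0,-6,0],[0,-3,0],[0,0,0]],"rotation":[[0,0,0],[0,0,0],[0,0,0],[0,0,0],[0,0,0],[0,0,0],[0,0,0]],"hand":[51.5,51.5,51.5,51.5,51.5,51.5,51.5]}'
python3 - <<'E'
from h import *
import pickle
togo()
s,st=snap('top','t5.png',8,(130,170,210,230))
s,st=snap('scene','s5.png',6,(270,200,370,290))
E
python3 -m pendant '{"translation":[[0,0,0],[0,0,0],[0,0,0],[0,0,0],[0,0,0],[0,0,0],[0,0,0],[0,0,0],[0,0,0],[0,0,0]],"rotation":[[0,0,0],[0,0,0],[0,0,0],[0,0,0],[0,0,0],[0,0,0],[0,0,0],[0,0,0],[0,0,0],[0,0,0]],"hand":[50.5,49.5,48.5,47.5,46.5,45.5,44.5,43.5,42.5,42]}'
python3 - <<'E'
from h import *
togo()
s,st=snap('top','t6.png',8,(130,170,210,230))
s,st=snap('scene','s6.png',6,(270,200,370,290))
E
```

```text
clock: 8.0
ee_pos: [0.5449, 0.0669, 0.0133]
tool_rot: [[1.0, -0.015, -0.0], [-0.015, -1.0, -0.0], [-0.0, 0.0, -1.0]]
wrist_force: [0.2, -0.0, -3.5]
width: 0.0516
t 8.0 pos [0.5449 0.0669 0.0133] xyaw -0.84 tilt [-0.     -0.0001] w 51.6 F [ 0.2 -0.  -3.5] q [ 0.02  0.14  2.03 -0.    0.97  0.04]
clock: 9.1
ee_pos: [0.5451, 0.0664, 0.0135]
tool_rot: [[1.0, -0.016, 0.0], [-0.016, -1.0, 0.0], [0.0, -0.0, -1.0]]
wrist_force: [0.6, -0.3, -2.5]
width: 0.044
t 9.1 pos [0.5451 0.0664 0.0135] xyaw -0.9 tilt [0.0004 0.0001] w 44.0 F [ 0.6 -0.3 -2.5] q [0.02 0.14 2.03 0.   0.97 0.04]
```

View pics/t6.png

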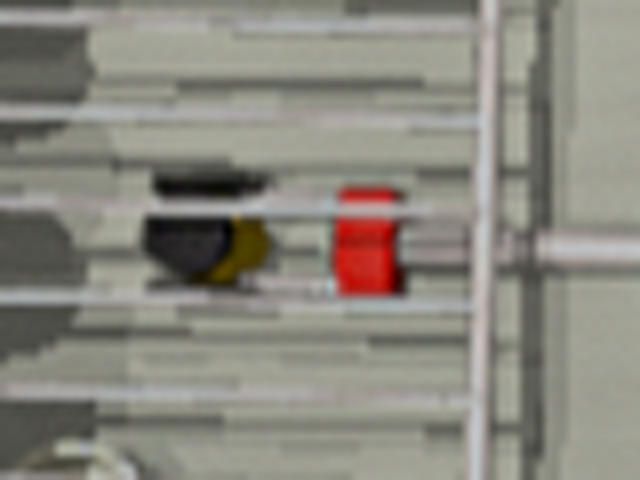

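View pics/s6.png

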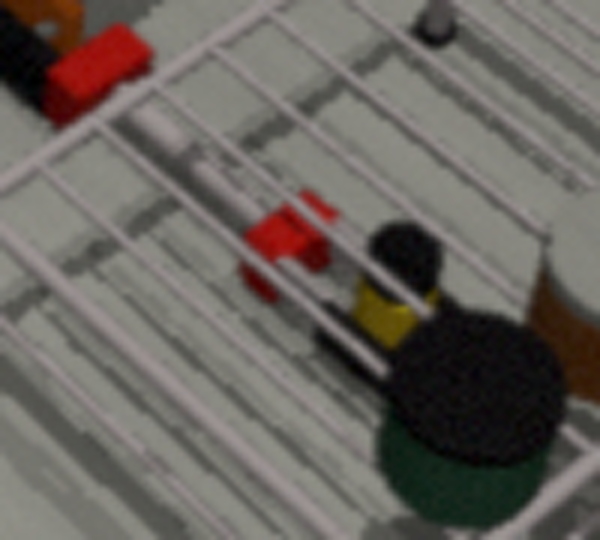

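```bash
python3 -m pendant '{"translation":[[0,0,0],[0,0,0],[0,2,0],[0,5,0],[0,8,0],[0,8,0],[0,8,0],[0,5,0],[0,2,0],[0,0,0]],"rotation":[[0,0,0],[0,0,0],[0,0,0],[0,0,0],[0,0,0],[0,0,0],[0,0,0],[0,0,0],[0,0,0],[0,0,0]],"hand":[42,42,42,42,42,42,42,42,42,42]}'
python3 - <<'E'
from h import *
togo()
s,st=snap('top','t7.png',8,(130,170,210,230))
s,st=snap('scene','s7.png',6,(270,200,370,290))
E
```

```text
clock: 10.2
ee_pos: [0.5444, 0.0278, 0.0134]
tool_rot: [[1.0, -0.016, 0.0], [-0.016, -1.0, -0.0], [0.0, 0.0, -1.0]]
wrist_force: [-0.6, -0.2, -1.7]
width: 0.0441
t 10.2 pos [0.5444 0.0278 0.0134] xyaw -0.92 tilt [ 0.0002 -0.0004] w 44.1 F [-0.6 -0.2 -1.7] q [-0.05  0.14  2.04 -0.    0.97 -0.03]
```

View pics/t7.png

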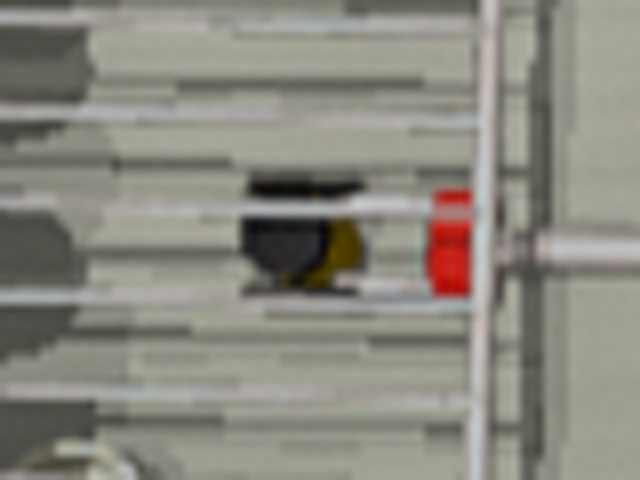

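View pics/s7.png

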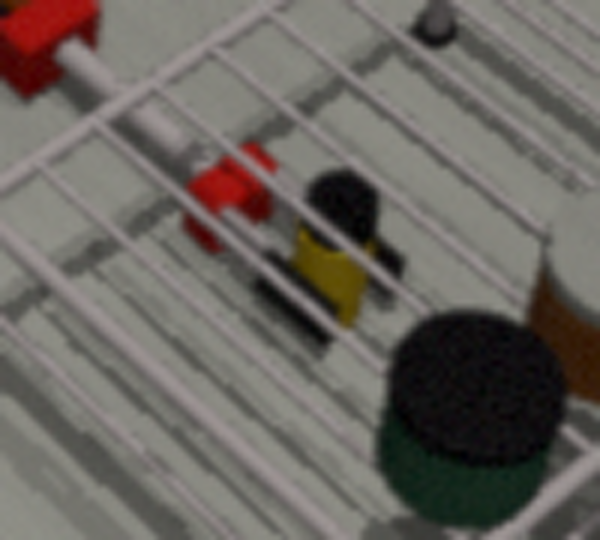

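The jar travels with the jaws, upright. I'll continue about 205 mm more.

```bash
python3 -m pendant '{"translation":[[0,3,0],[0,7,0],[0,11,0],[0,14,0],[0,14,0],[0,14,0],[0,14,0],[0,14,0],[0,14,0],[0,14,0]],"rotation":[[0,0,0],[0,0,0],[0,0,0],[0,0,0],[0,0,0],[0,0,0],[0,0,0],[0,0,0],[0,0,0],[0,0,0]],"hand":[42,42,42,42,42,42,42,42,42,42]}' && python3 -m pendant '{"translation":[[0,14,0],[0,14,0],[0,14,0],[0,14,0],[0,12,0],[0,9,0],[0,6,0],[0,3,0],[0,0,0],[0,0,0]],"rotation":[[0,0,0],[0,0,0],[0,0,0],[0,0,0],[0,0,0],[0,0,0],[0,0,0],[0,0,0],[0,0,0],[0,0,0]],"hand":[42,42,42,42,42,42,42,42,42,42]}'
python3 - <<'E'
from h import *
import pickle
togo()
s,st=snap('top','t8.png',5,(160,160,300,270));pickle.dump((s,st),open('t8.pkl','wb'))
s,st=snap('scene','s8.png',5,(200,130,340,240));pickle.dump((s,st),open('s8.pkl','wb'))
E
```

```text
clock: 11.3
ee_pos: [0.5424, -0.0919, 0.0133]
tool_rot: [[1.0, -0.016, -0.0], [-0.016, -1.0, -0.0], [-0.0, 0.0, -1.0]]
wrist_force: [-0.8, 0.8, -2.2]
width: 0.0442
clock: 12.3
ee_pos: [0.5413, -0.1766, 0.0134]
tool_rot: [[1.0, -0.015, 0.0], [-0.015, -1.0, -0.0], [0.0, 0.0, -1.0]]
wrist_force: [-0.2, -0.2, -2.0]
width: 0.0439
t 12.3 pos [ 0.5413 -0.1766  0.0134] xyaw -0.87 tilt [ 0.0002 -0.0003] w 43.9 F [-0.2 -0.2 -2. ] q [-0.41  0.18  1.98 -0.    0.97 -0.39]
```

View pics/t8.png

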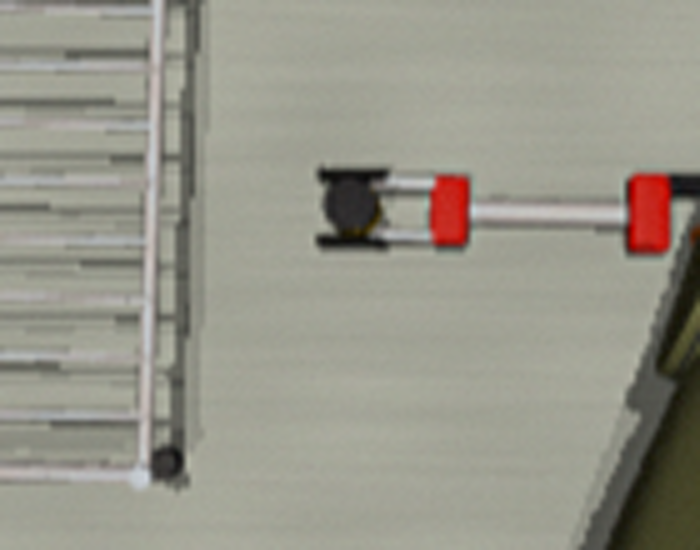

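View pics/s8.png

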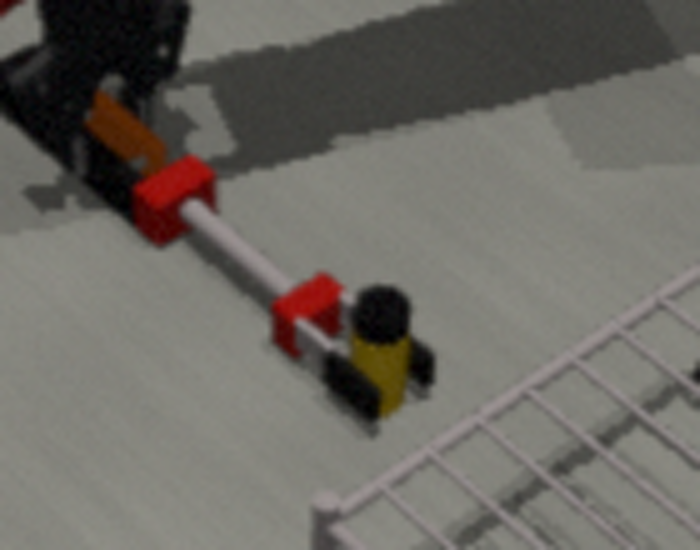

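```bash
python3 -m pendant '{"translation":[[0,0,1.5],[0,0,1.5],[0,0,1],[0,0,0],[0,0,0]],"rotation":[[0,0,0],[0,0,0],[0,0,0],[0,0,0],[0,0,0]],"hand":[42,42,42,42,42]}' && python3 -m pendant '{"translation":[[0,0,0],[0,0,0],[0,0,0],[0,0,0],[0,0,0],[0,0,0],[0,0,0],[0,0,0],[0,0,0],[0,0,0]],"rotation":[[0,0,0],[0,0,0],[0,0,0],[0,0,0],[0,0,0],[0,0,0],[0,0,0],[0,0,0],[0,0,0],[0,0,0]],"hand":[44,46,48,50,52,54,56,62,70,85]}' && python3 -m pendant '{"translation":[[0,0,0],[0,0,0],[0,0,-10],[0,0,-25],[0,0,-35],[0,0,-35],[0,0,-35],[0,0,-25],[0,0,-10],[0,0,0]],"rotation":[[0,0,0],[0,0,0],[0,0,0],[0,0,0],[0,0,0],[0,0,0],[0,0,0],[0,0,0],[0,0,0],[0,0,0]],"hand":[85,85,85,85,85,85,85,85,85,85]}'
python3 - <<'E'
from h import *
import pickle
togo()
s,st=snap('top','t9.png',5,(160,160,300,270));pickle.dump((s,st),open('t9.pkl','wb'))
s,st=snap('scene','s9.png',5,(200,130,340,240));pickle.dump((s,st),open('s9.pkl','wb'))
s,st=snap('wrist','w9.png',1.5);pickle.dump((s,st),open('w9.pkl','wb'))
E
```

```text
clock: 12.9
ee_pos: [0.5416, -0.1765, 0.0112]
tool_rot: [[1.0, -0.015, -0.0], [-0.015, -1.0, 0.0], [-0.0, -0.0, -1.0]]
wrist_force: [-4.2, 1.8, 8.5]
width: 0.0442
clock: 13.9
ee_pos: [0.5413, -0.1767, 0.0095]
tool_rot: [[1.0, -0.015, 0.0], [-0.015, -1.0, -0.0], [0.0, 0.0, -1.0]]
wrist_force: [0.7, -0.2, -0.8]
width: 0.0822
clock: 14.9
ee_pos: [0.5421, -0.177, 0.1866]
tool_rot: [[1.0, -0.015, 0.004], [-0.015, -1.0, -0.002], [0.004, 0.002, -1.0]]
wrist_force: [0.2, -0.2, 0.4]
width: 0.0852
t 14.9 pos [ 0.5421 -0.177   0.1866] xyaw -0.89 tilt [ 0.0037 -0.0016] w 85.2 F [ 0.2 -0.2  0.4] q [-0.41 -0.02  1.88  0.    1.28 -0.39]
```

View pics/t9.png

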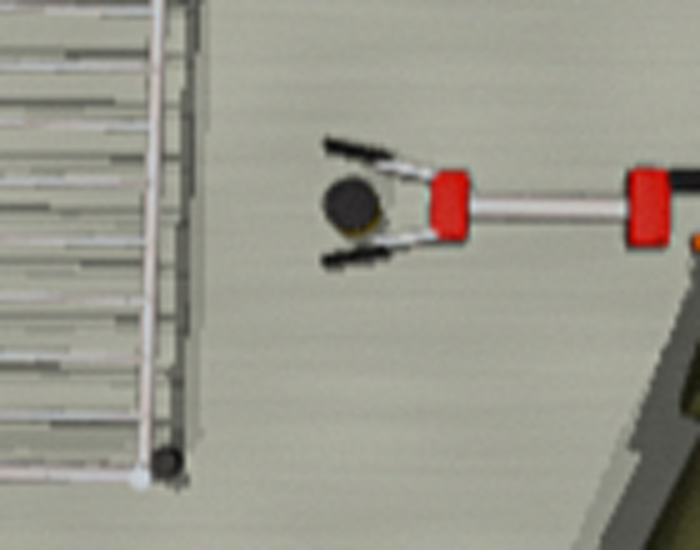

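View pics/s9.png

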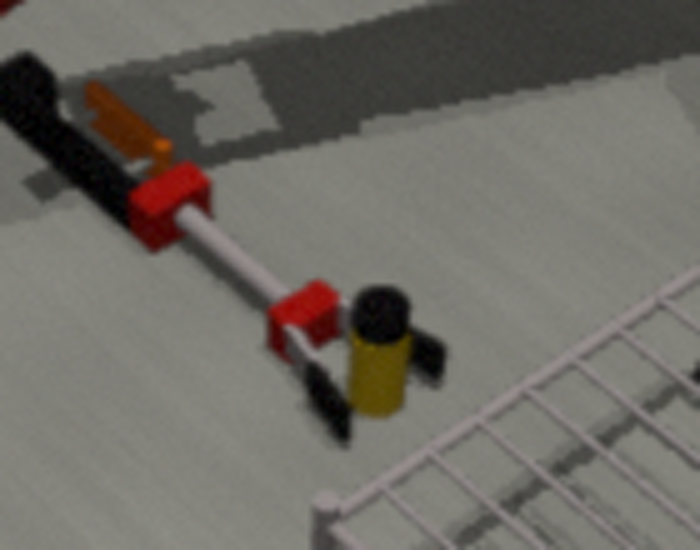

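View pics/w9.png

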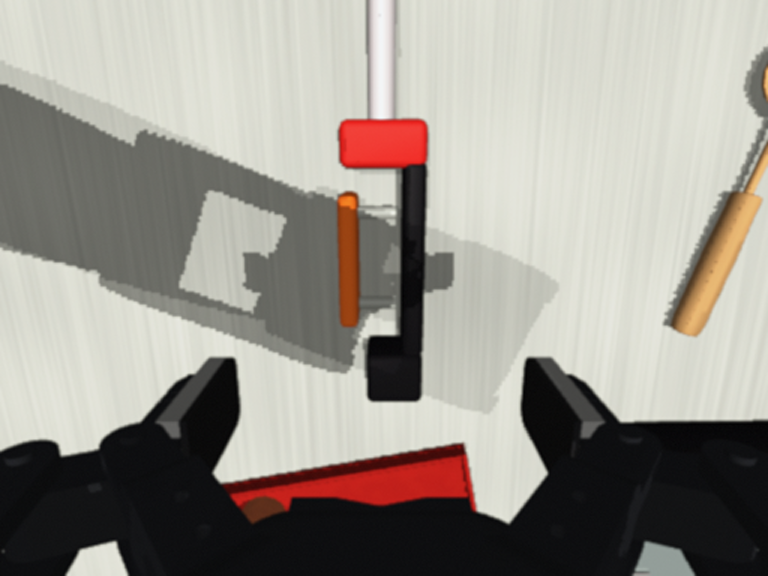

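```bash
python3 - <<'E'
from h import *
import pickle
s,_=pickle.load(open('t9.pkl','rb'));sc,_=pickle.load(open('s9.pkl','rb'))
print(world(s,160+351/5,160+206/5,.082),world(sc,200+382/5,130+310/5,.082))
E
python3 -m pendant '{"translation":[[0,-20,0],[0,-35,0],[0,-40,0],[0,-40,0],[0,-35,0],[0,-20,0],[0,-10,0],[0,0,0],[0,0,0]],"rotation":[[0,0,0],[0,0,0],[0,0,0],[0,0,0],[0,0,0],[0,0,0],[0,0,0],[0,0,0],[0,0,0]],"hand":[85,85,85,85,85,85,85,85,85]}'
python3 - <<'E'
from h import *
import pickle
togo()
s,st=snap('wrist','w10.png',1.5);pickle.dump((s,st),open('w10.pkl','wb'))
E
```

```text
[0.53556963 0.08675287 0.082     ] [0.54456166 0.09512928 0.082     ]
clock: 15.95
ee_pos: [0.5439, 0.0228, 0.1834]
tool_rot: [[1.0, -0.016, -0.001], [-0.016, -1.0, -0.0], [-0.001, 0.0, -1.0]]
wrist_force: [-0.3, -0.9, -0.2]
width: 0.0854
t 15.95 pos [0.5439 0.0228 0.1834] xyaw -0.9 tilt [-0.0015 -0.0003] w 85.4 F [-0.3 -0.9 -0.2] q [-0.06 -0.07  1.93 -0.    1.28 -0.04]
```

View pics/w10.png

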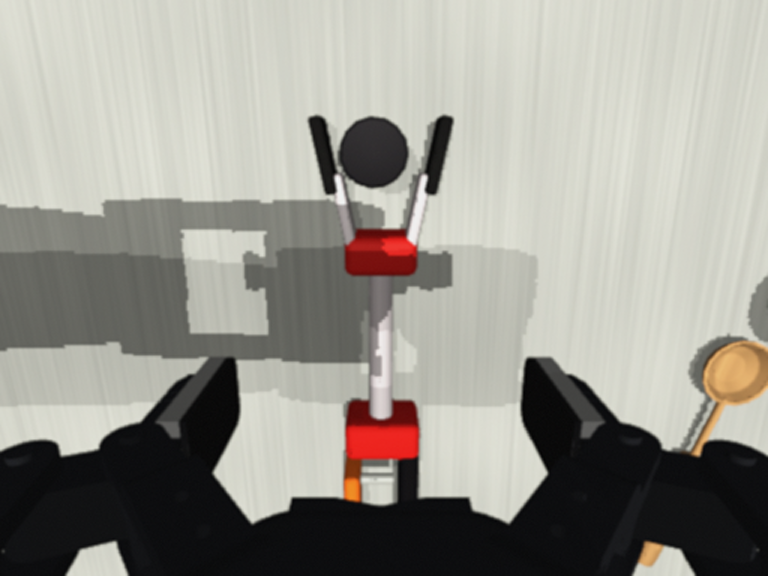

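```bash
python3 - <<'E'
from h import *
import pickle
s,st=pickle.load(open('w10.pkl','rb'))
w=world(s,373.5/1.5,152/1.5,.082,st); print(w); a=world(s,340.5/1.5,152/1.5,.082,st); b=world(s,407/1.5,152/1.5,.082,st); print(b-a)
togo((w[0],w[1],.044),-.9)
E
```

```text
[0.54099515 0.0888637  0.082     ]
[ 0.0328456  -0.00051635  0.        ]
t 16.0 pos [0.544  0.0225 0.1837] xyaw -0.94 tilt [-0.0011 -0.0003] w 84.9 F [ 0.4  0.9 -0.1] q [-0.06 -0.07  1.93 -0.    1.28 -0.04]
 shift mm (tool) [ -4.  -66.4 139.7]
 rot tool z deg -0.04
```

```bash
python3 -m pendant '{"translation":[[-2,-20,0],[-2,-25,5],[0,-15,15],[0,-6,25],[0,0,30],[0,0,30],[0,0,20],[0,0,10],[0,0,5],[0,0,0]],"rotation":[[0,0,0],[0,0,0],[0,0,0],[0,0,0],[0,0,0],[0,0,0],[0,0,0],[0,0,0],[0,0,0],[0,0,0]],"hand":[85,85,85,85,85,85,85,85,85,85]}'
python3 - <<'E'
from h import *
togo()
snap('wrist','w11.png',1.2)
snap('scene','s11.png',5,(200,120,340,240))
E
```

```text
clock: 17.0
ee_pos: [0.5412, 0.0891, 0.044]
tool_rot: [[1.0, -0.016, -0.001], [-0.016, -1.0, -0.0], [-0.001, 0.0, -1.0]]
wrist_force: [-0.5, -0.7, -0.8]
width: 0.085
t 17.0 pos [0.5412 0.0891 0.044 ] xyaw -0.91 tilt [-0.0006 -0.0001] w 85.0 F [-0.5 -0.7 -0.8] q [ 0.07  0.1   2.02 -0.    1.03  0.08]
```

View pics/w11.png

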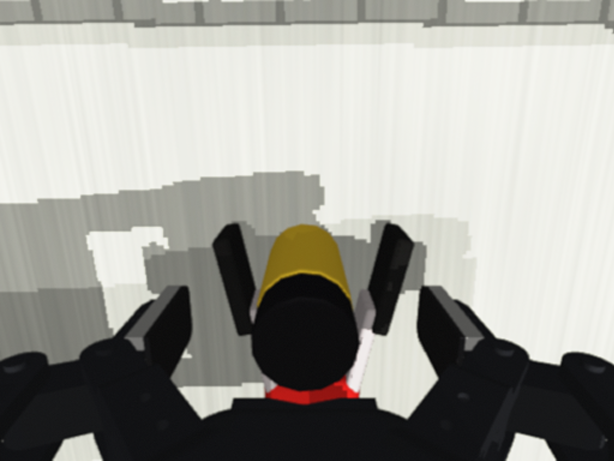

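View pics/s11.png

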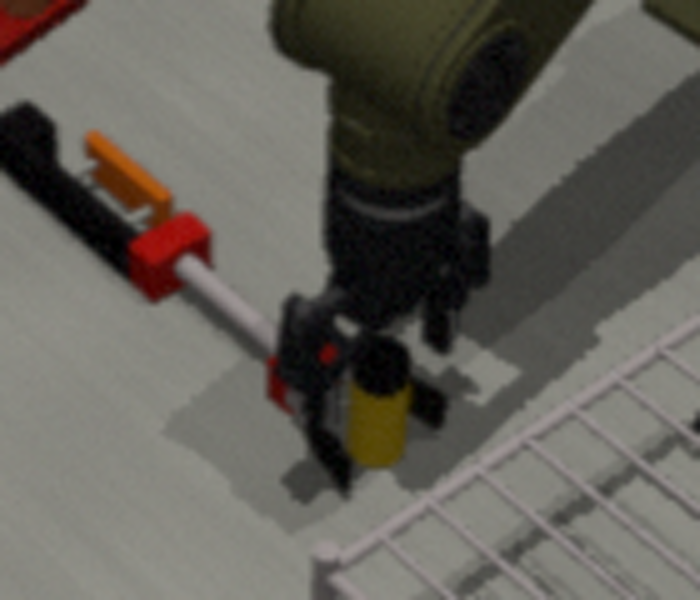

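```bash
python3 -m pendant '{"translation":[[0,0,0],[0,0,0],[0,0,0],[0,0,0],[0,0,0],[0,0,0],[0,0,0],[0,0,0],[0,0,0]],"rotation":[[0,0,0],[0,0,0],[0,0,0],[0,0,0],[0,0,0],[0,0,0],[0,0,0],[0,0,0],[0,0,0]],"hand":[70,58,50,44,40,36,32,30,30]}' && python3 -m pendant '{"translation":[[0,0,-5],[0,0,-10],[0,0,-20],[0,0,-20],[0,0,-20],[0,0,-15],[0,0,-5],[0,0,0]],"rotation":[[0,0,0],[0,0,0],[0,0,0],[0,0,0],[0,0,0],[0,0,0],[0,0,0],[0,0,0]],"hand":[30,30,30,30,30,30,30,30]}'
python3 - <<'E'
from h import *
togo((.553,-.396,.14))
snap('scene','s12.png',1.5)
E
```

```text
clock: 18.0
ee_pos: [0.5416, 0.0895, 0.0447]
tool_rot: [[1.0, -0.015, 0.001], [-0.015, -1.0, 0.0], [0.001, -0.0, -1.0]]
wrist_force: [0.0, -0.4, 2.4]
width: 0.0341
clock: 18.8
ee_pos: [0.5416, 0.0895, 0.1402]
tool_rot: [[1.0, -0.015, 0.002], [-0.015, -1.0, 0.0], [0.002, -0.0, -1.0]]
wrist_force: [0.4, -0.6, -1.2]
width: 0.0343
t 18.8 pos [0.5416 0.0895 0.1402] xyaw -0.89 tilt [0.0016 0.0001] w 34.3 F [ 0.4 -0.6 -1.2] q [ 0.07 -0.02  1.96  0.    1.2   0.08]
 shift mm (tool) [1.890e+01 4.852e+02 2.000e-01]
```

View pics/s12.png

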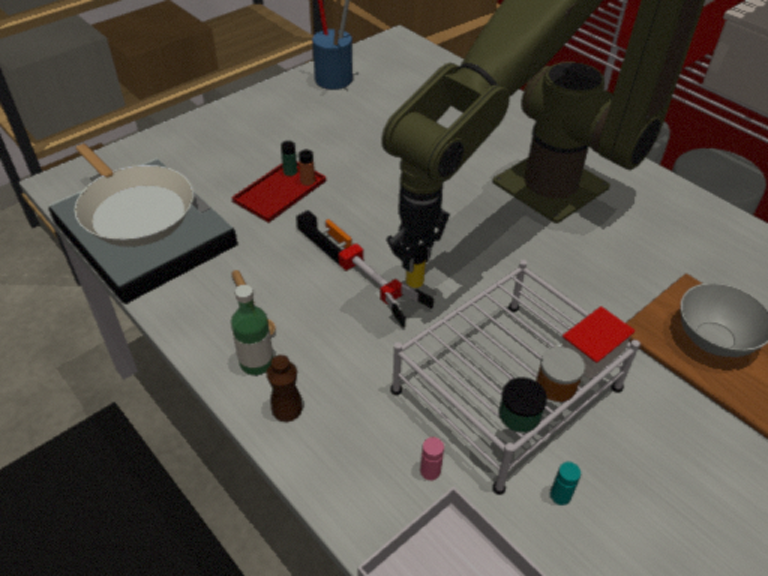

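```bash
python3 -m pendant '{"translation":[[1,10,0],[1,20,0],[2,30,0],[2,35,0],[2,35,0],[2,35,0],[2,35,0],[2,35,0],[2,35,0],[2,35,0]],"rotation":[[0,0,0],[0,0,0],[0,0,0],[0,0,0],[0,0,0],[0,0,0],[0,0,0],[0,0,0],[0,0,0],[0,0,0]],"hand":[30,30,30,30,30,30,30,30,30,30]}' && python3 -m pendant '{"translation":[[1,35,0],[0,35,0],[0,35,0],[0,30,0],[0,25,0],[0,15,0],[0,5,0],[0,0,0],[0,0,0]],"rotation":[[0,0,0],[0,0,0],[0,0,0],[0,0,0],[0,0,0],[0,0,0],[0,0,0],[0,0,0],[0,0,0]],"hand":[30,30,30,30,30,30,30,30,30]}'
python3 - <<'E'
from h import *
import pickle
togo((.556,-.397,.14))
s,st=snap('top','t13.png',5,(320,140,440,260))
s,st=snap('scene','s13.png',5,(130,50,270,170))
s,st=snap('wrist','w13.png',1.5);pickle.dump((s,st),open('w13.pkl','wb'))
E
```

```text
clock: 19.85
ee_pos: [0.5534, -0.2176, 0.1378]
tool_rot: [[1.0, -0.016, -0.002], [-0.016, -1.0, 0.001], [-0.002, -0.001, -1.0]]
wrist_force: [-0.9, -0.4, -0.2]
width: 0.0343
clock: 20.75
ee_pos: [0.5527, -0.3948, 0.1389]
tool_rot: [[1.0, -0.015, -0.001], [-0.015, -1.0, 0.001], [-0.001, -0.001, -1.0]]
wrist_force: [0.6, 0.7, -1.1]
width: 0.034
t 20.75 pos [ 0.5527 -0.3948  0.1389] xyaw -0.85 tilt [-0.0007  0.001 ] w 34.0 F [ 0.6  0.7 -1.1] q [-0.7   0.26  1.66  0.    1.23 -0.68]
 shift mm (tool) [ 3.4  2.2 -1.1]
```

View pics/w13.png

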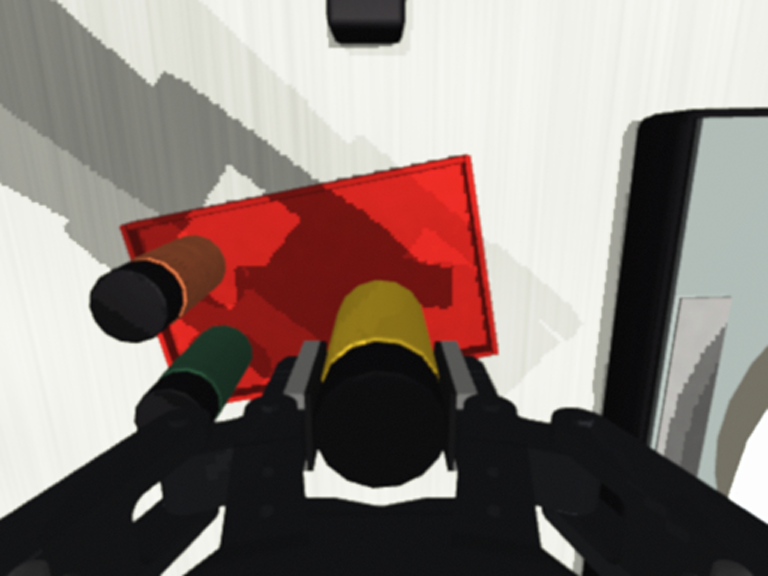

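View pics/s13.png

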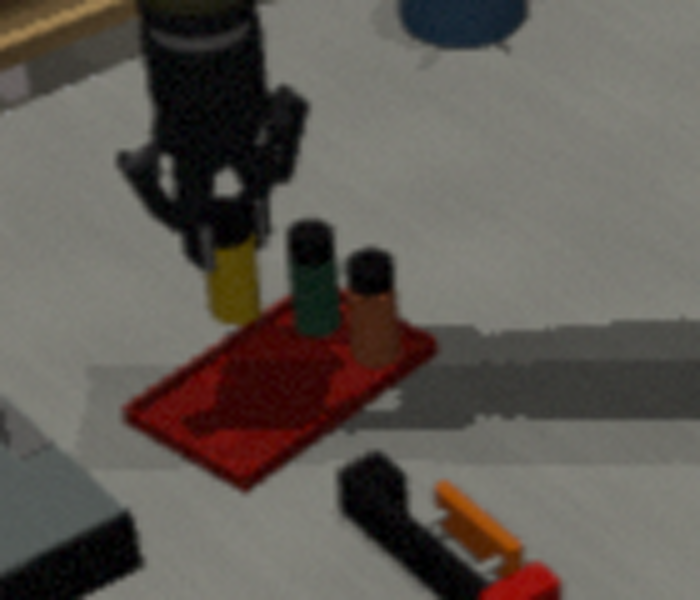

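```bash
python3 - <<'E'
from h import *
import pickle
s,st=pickle.load(open('w13.pkl','rb'))
c=[world(s,u/1.5,v/1.5,.016,st) for u,v in [(122,228),(468,156),(497,353)]]
print(np.round(c,4)); ctr=(c[0]+c[2])/2; ax=(c[1]-c[0])/np.linalg.norm(c[1]-c[0]); print(np.linalg.norm(c[1]-c[0]),np.linalg.norm(c[2]-c[1]),ctr,'free',ctr+.045*ax)
t=ctr+.045*ax; togo((t[0],t[1],.049))
E
```

```text
[[ 0.4078 -0.3679  0.016 ]
 [ 0.6007 -0.3315  0.016 ]
 [ 0.6224 -0.447   0.016 ]]
0.19628828519622998 0.11755674014580884 [ 0.51510242 -0.4074553   0.016     ] free [ 0.55932343 -0.39911851  0.016     ]
t 20.9 pos [ 0.553  -0.3947  0.1394] xyaw -0.81 tilt [-0.0001  0.0002] w 33.9 F [ 0.1  0.4 -0.9] q [-0.7   0.26  1.66  0.    1.23 -0.68]
 shift mm (tool) [ 6.4  4.3 90.4]
```

```bash
python3 -m pendant '{"translation":[[3,2,8],[3,2,18],[0,0,22],[0,0,20],[0,0,11],[0,0,6],[0,0,3],[0,0,1],[0,0,1],[0,0,0]],"rotation":[[0,0,0],[0,0,0],[0,0,0],[0,0,0],[0,0,0],[0,0,0],[0,0,0],[0,0,0],[0,0,0],[0,0,0]],"hand":[30,30,30,30,30,30,30,30,30,30]}'
python3 - <<'E'
from h import *
togo()
snap('scene','s14.png',5,(130,50,270,170))
E
```

```text
clock: 21.9
ee_pos: [0.5591, -0.4003, 0.0503]
tool_rot: [[1.0, -0.015, 0.001], [-0.015, -1.0, -0.001], [0.001, 0.001, -1.0]]
wrist_force: [0.4, -0.1, -0.5]
width: 0.034
t 21.9 pos [ 0.5591 -0.4003  0.0503] xyaw -0.89 tilt [ 0.0012 -0.001 ] w 34.0 F [ 0.4 -0.1 -0.5] q [-0.7   0.36  1.69  0.    1.09 -0.68]
```

View pics/s14.png

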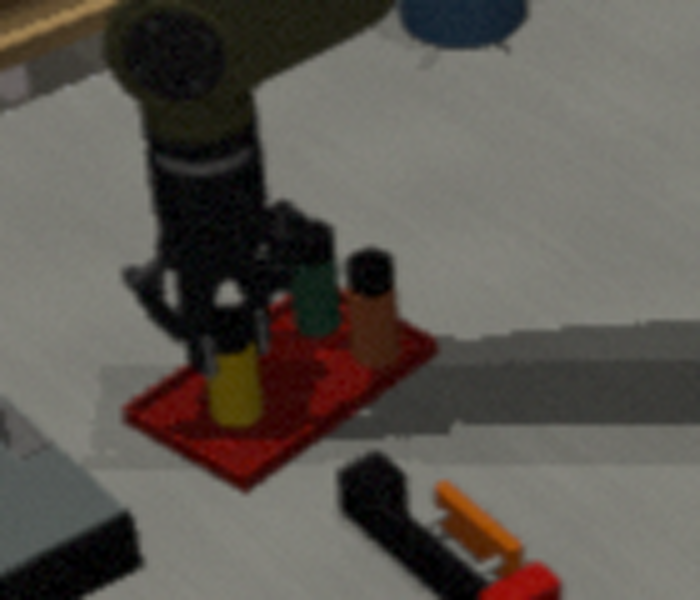

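```bash
python3 -m pendant '{"translation":[[0,0,0.7],[0,0,0.7],[0,0,0],[0,0,0],[0,0,0],[0,0,0],[0,0,0],[0,0,0],[0,0,0],[0,0,0]],"rotation":[[0,0,0],[0,0,0],[0,0,0],[0,0,0],[0,0,0],[0,0,0],[0,0,0],[0,0,0],[0,0,0],[0,0,0]],"hand":[30,30,30,33,36,40,45,52,60,65]}' && python3 -m pendant '{"translation":[[0,0,0],[0,0,0],[0,0,-5],[0,0,-15],[0,0,-30],[0,0,-40],[0,0,-40],[0,0,-30],[0,0,-15],[0,0,0]],"rotation":[[0,0,0],[0,0,0],[0,0,0],[0,0,0],[0,0,0],[0,0,0],[0,0,0],[0,0,0],[0,0,0],[0,0,0]],"hand":[65,65,65,65,65,65,65,65,65,65]}' && python3 -m pendant '{"translation":[[0,0,0],[0,0,0],[0,0,0],[0,0,0],[0,0,0]],"rotation":[[0,0,0],[0,0,0],[0,0,0],[0,0,0],[0,0,0]],"hand":[65,65,65,65,65]}'
python3 - <<'E'
from h import *
import pickle
togo()
s,st=snap('scene','s15.png',1.5); pickle.dump((s,st),open('s15.pkl','wb'))
s,st=snap('top','t15.png',1.5); pickle.dump((s,st),open('t15.pkl','wb'))
s,st=snap('wrist','w15.png',1.2);pickle.dump((s,st),open('w15.pkl','wb'))
E
```

```text
clock: 22.95
ee_pos: [0.5587, -0.3999, 0.0478]
tool_rot: [[1.0, -0.015, -0.0], [-0.015, -1.0, 0.0], [-0.0, -0.0, -1.0]]
wrist_force: [0.3, 0.8, -0.0]
width: 0.0648
clock: 23.95
ee_pos: [0.5599, -0.4009, 0.2273]
tool_rot: [[1.0, -0.015, 0.005], [-0.015, -1.0, -0.004], [0.005, 0.004, -1.0]]
wrist_force: [-0.2, 0.5, 0.4]
width: 0.0648
clock: 24.45
ee_pos: [0.5584, -0.3997, 0.2219]
tool_rot: [[1.0, -0.015, -0.001], [-0.015, -1.0, 0.001], [-0.001, -0.001, -1.0]]
wrist_force: [0.3, -0.4, 0.7]
width: 0.0649
t 24.45 pos [ 0.5584 -0.3997  0.2219] xyaw -0.89 tilt [-0.0012  0.001 ] w 64.9 F [ 0.3 -0.4  0.7] q [-0.7   0.21  1.57  0.    1.36 -0.68]
```

View pics/s15.png

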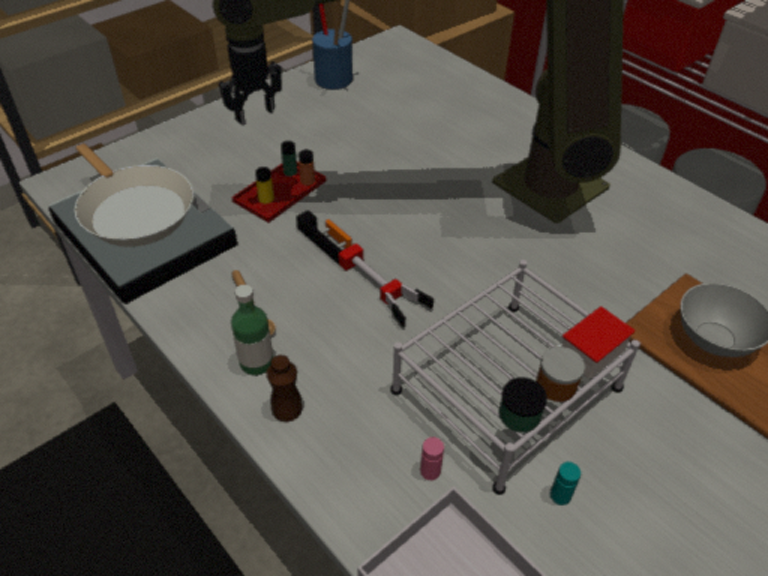

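View pics/t15.png

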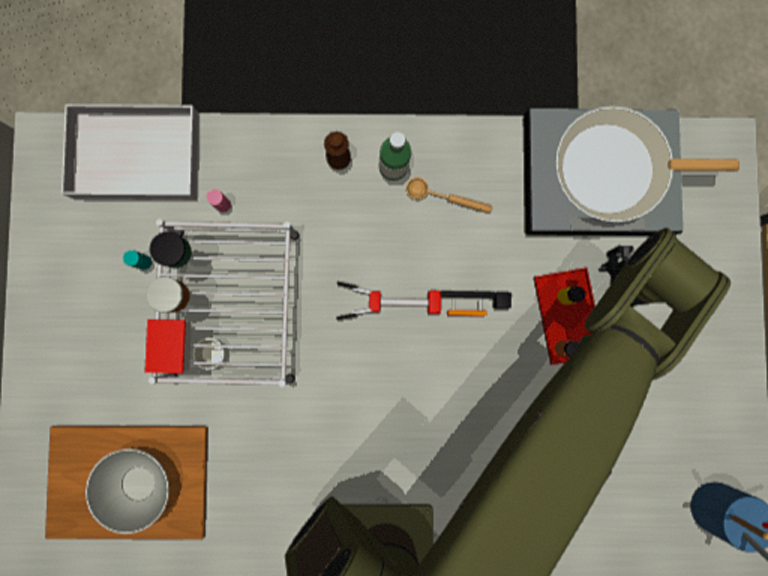

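View pics/w15.png

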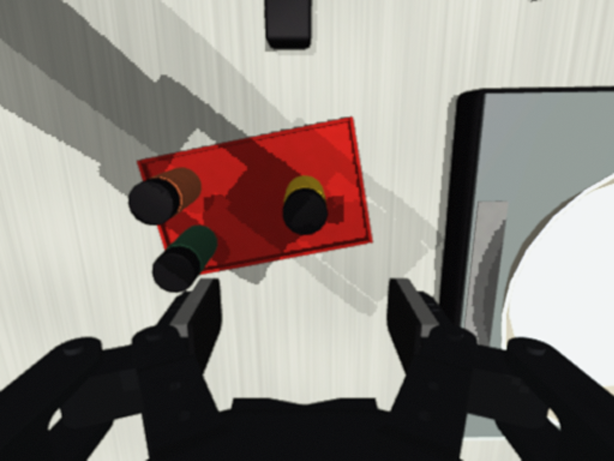

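Everything is in place: the jar stands upright in the tray, the reacher lies flat and clear of the shelf, and the ramekin and the other two jars haven't moved. The gripper is clear too, so I'm handing in.

```bash
python3 -c "
from workcell import order
print(order.finish_job())"
```

```text
the job is handed in; nothing more can be done
None
```

I gripped the yellow jar with the reacher under the shelf and drew it out upright. I then laid the reacher down, took the jar from above and stood it in the free half of the red tray. I handed the job in at about 25 s; no verdict is reported.

**What the last pictures and readings showed:**
- **Jar:** it stands upright inside the tray, near the centre of the free part.
- **Reacher:** it lies flat, with the point between its jaws about 120 mm in front of the shelf's front edge.
- **Other jars and ramekin:** they are where they started, judged by eye in the pictures.
- **Robot:** the gripper was open and about 17 cm above where it let go of the jar, touching nothing. The wrist force was close to zero.

**What did not agree or could not be checked:**
- **Camera disagreement:** the scene and top cameras differed by 5 to 9 mm in absolute position, more than the stated 2 mm. I used distances within one picture and the wrist camera instead.
- **Jar cap:** it gripped at 34 mm wide, not 36 mm.
- **Grip on the jar:** the gripper stopped at 44 mm, so the trigger was pressed about 10 mm rather than the stated 8 mm. I could not measure the jaw forces. I took the grip as good because the jar moved with the jaws.

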